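Load a dental cast carrier under the model holder's sprung hold-down arm

ROBOT

A 7-joint arm with a two-finger parallel gripper is mounted at the origin on the work surface. World frame = base frame: x ahead of the robot, y to its left, z up, the work surface at z = 0. Lengths are in m, angles in rad, forces in N, time in s.
With the tool pointing down it reaches from about 0.35 to 0.9 m from the base axis. Payload 8.1 kg.
Tool frame: the origin (TCP) lies midway between the tips of the shut fingers; the grasp point (between the pads) lies 19 mm behind it; z points along the fingers, y is the line along which they close (so a half turn about z gives the same grasp; the last joint's range is limited). The gripper opens to 92 mm and grips with 3 to 60 N. Pads are 19 mm wide; open, the fingers measure 130 mm over their backs; the gripper's body (75 mm by 190 mm) begins 47 mm behind the grasp point.
Start: joints at [1.129, 0.434, 0.025, 1.573, -0.012, 1.134, -0.075], TCP at [0.208, -0.589, 0.227] pointing down, gripper open.
Joint ranges: [-2.62, 2.62], [-0.44, 2.09], [-1.27, 1.32], [0.08, 2.57], [-1.32, 4.46], [0.12, 2], [-2.74, 2.74]. Speed limits (rad/s): [2.22, 2.22, 3.01, 3.01, 3.14, 3.14, 3.14].

INTERFACE

Orientations are given as a rotation vector (axis times angle).
In Python, from cell import arm gives the robot as it stands.
- The arm moves only by the tool carry_out, never from a script. Its arguments are lists of equal length, an entry for each row: "claw": the finger opening in cm, from 0 to 9.18; "delta_pos": the shift along the tool's x, y, z in cm, a list of three; "angular": the turn, a rotation vector about the tool's x, y, z in rad, a list of three. In form: {"claw": [claw, ...], "delta_pos": [[dx, dy, dz], ...], "angular": [[ax, ay, az], ...]}. A call has 1 to 20 rows; each row shifts and turns the commanded pose from where the row before left it, along the tool's axes as they then stand; what a row does not reach is not made up. A row lasts 1/10 s, in which the tool goes at most 50 mm and 8.59 degrees, less where a joint would pass 70% of its speed; a pose out of reach is approached as far as the arm can. A call with a gripper value outside its range is refused whole. The fingers move at their own pace and stop on an object; "force" is the grip in N (left out, the last holds). Time passes only in rows, so rows that do not move let the fingers close. It gives the time, the measured TCP pose, the force, the opening and the grip force at its end, in the units of the state.
- arm.observe(): the state, without advancing time (a new reading comes with each control period).
- arm.get_image(name): name is "side" or "top" or "wrist"; returns a dict with "frame" (384x512x3 uint8, red, green, blue), "mtx" (3x3 intrinsics, pixels), "T" (4x4, takes a point from camera to world coordinates). Camera axes: x right, y down, z forward; pixel columns grow to the right and rows downward; lengths in m; the calibration is good to about 2 mm. A picture is of the moment at which its call begins. There is no depth.
- arm.sign_off(): hands the job in; it is judged then, once.
Trained networks look in a picture, given as the dict that the camera call returned (one of the last four; its "shot" number tells which), for a name from the list of things; names that differ only in an ending like _2 or _b are one class to them, and where a whole thing is asked for, a point or a joint stands for the part that bears it (a point fixed in the world has none). Each returns a list of dicts, best first, with "conf" (0 to 1); they miss things now and then, are a little off and sometimes report something else, mostly with a low value. They report only what shows in the picture. A call takes as long as a camera call. They do not tell look-alikes from the thing itself.
- arm.look_for(label, picture): "centre" ([column, row] as shares, 0 to 1, of the picture: columns of its width, rows of its height, amid what is visible of it).
- arm.trace(label, picture): "region" (384x512 bool, what is visible of it) and "centre" ([column, row] as shares, 0 to 1, of the picture: columns of its width, rows of its height, amid what is visible of it).
- arm.place_of(label, picture): "centre" ([column, row] as shares, 0 to 1, of the picture: columns of its width, rows of its height: a listed point, or the origin of a listed thing).
The state is a dict: "clock": time; "joints": joint angles; "dq": joint speeds; "joint_efforts": joint torques, N m; "position": TCP position; "ee_rot": TCP orientation; "force": force on the tool from outside, world axes, zero at the start; "ft_torque": the same for the moment, N m; "width": opening from 0.0 (shut) to 1.0 (fully open); "gripper_force": force on a finger pad.
Only numpy, scipy, OpenCV 4.12 (cv2) and the standard library are available. Lean on these libraries where they do the work, as an engineer would, in place of code of your own. Each camera call takes 0.05 s, during which the arm holds its last target. There are 200 camera calls.

TASK

Pick up the dental cast on the long carrier with the sloped nose and slide it nose first along the bed of the model holder, so that its nose pushes the sprung hold-down arm back and the carrier slips beneath the roller. Push on slowly, by feel, until the carrier has pressed the little feeler pin in and sits fully home; there it must press firmly on the back stop but not ram it (some 5 to 10 N), then let go so that it stays there flat with the arm bearing down on it. Leave the spare cast where it is.

Things in the scene. Friction and masses are not known exactly. Their poses are not given: they have to be found in the camera images.
- carrier: The loose part to load: grey plastic carrier plate, 120 long (x) x 64 wide (y) x 20 mm thick, cream stone dental cast on its rear half; 0.2 to 0.4 kg. Origin: centre of its underside; z up, +x towards the nose. From x = 40 to 60 mm the top slopes down from 20 to 8 mm; the front face is 8 mm high.
- cast_grip (a point): Centre of the stone cast block on the carrier (carrier x = -33, y = 0, z = 36 mm): the place to grip, across y. The block is 44 mm wide in y with flat upright sides, 50 mm long in x (carrier x = -58 to -8 mm) and stands from z = 20 to 46 mm, teeth up to 53 mm.
- holder: Model holder, fixed: aluminium bed 240 (x) x 110 (y) mm, top 10 mm above the bench, holder x = -140 to 100 mm. Origin on the bench, on the centre line; z up; +x is the way the carrier is slid in: mouth at the -x end, back stop and arm hinge at the +x end. When loaded the carrier lies flat on the bed, its x along the holder's x, at y = 0.
- mouth (a point): On the bed's top, on the centre line, where the straight guide rails begin (holder x = -60, z = 10 mm). The two rails are 14 mm high, run to holder x = 60 mm, 68 mm apart (2 mm play each side of the carrier); outside the mouth they flare to about 90 mm apart at holder x = -87 mm.
- roller: Black roller, 20 mm diameter, 26 mm wide, on the free end of the hold-down arm; origin mid-length on its axis (it spins, so only its y axis means anything). With the arm at rest it is at holder x = 5 mm, axis 30 mm above the bench, 10 mm clear above the bed. With the carrier home it bears on the carrier's flat top ahead of the cast.
- holdarm (a joint): Angle of the sprung steel hold-down arm (rad): 0 at rest (down), growing to 0.7 as its roller end is pushed up and back; about 0.12 with the roller on the carrier's flat top. Hinge across the holder at x = 86 mm, 60 mm high; arm 81 mm long towards the mouth. Spring presses the roller down with 4 to 7 N; pushing the nose under takes about 5 to 15 N.
- backstop: Grey block 16 x 34 x 12 mm fixed on the bed at holder x = 74 mm; origin: centre of its underside, axes as holder. A steel tongue 30 mm wide, 6 mm high sticks out of it to the mouth and stops the nose. Its face is 16 to 40 mm before the origin (carrier origin at holder x = -26 to -2 mm when home): set anew each time, not measured, find it by feel. Press with 5 to 10 N; over 12 N is ramming.
- feeler (a joint): How far the brass feeler pin in the tongue's face is pressed in (m): 0 when free, standing about 5 mm out of the face; 0.005 when the carrier's nose lies flush on the tongue's face, which is a hard stop. Its spring is weak, about 1 N.
- spare_cast: Bystander: a similar stone cast on a short plate 60 x 56 x 14 mm without a sloped nose, 38 mm high plus teeth. Origin: centre of its underside. Leave it where it is.
Mind the look-alikes: they are no part of the job. What is shaped like the carrier but pink or purple is not meant.

How it is judged:
By the outcome, as a careful person would: the job done as asked, in the order asked, and still so for the second after the job is handed in, with the robot touching nothing.
It also fails if it takes over 58 s, if anything falls off the work surface, if the arm or the gripper's body presses on something with over 40 N, if the wrist force passes 120 N, or if a joint passes its speed limit or range.

## Working session

There is one attempt and no reset: what is moved stays moved. The work goes in short steps, Python scripts to look and compute and a tool call to move; the robot and the scene stay as the last step left them, time stands still between calls to the robot, and variables do not carry over. Pictures are saved under pics/ and viewed, at most 13 in all, crops included, and the job is handed in when it is done.

Besides the shell and the picture viewer there is one more tool, called after "Request:" as a command line: name --argument value ..., lists and objects as JSON in quotes. carry_out: Moves the arm, as the interface text tells. Its arguments: {"type":"object","properties":{"claw":{"type":"array","items":{"type":"number"}},"delta_pos":{"type":"array","items":{"type":"array","items":{"type":"number"}}},"angular":{"type":"array","items":{"type":"array","items":{"type":"number"}}},"force":{"type":"number"}},"required":["claw","delta_pos","angular"]}

```bash
mkdir -p pics
cat > h.py <<'E'
import numpy as np, cv2
from cell import arm
W=np.array([512,384])
def save(p,name): cv2.imwrite('pics/'+name,p['frame'][:,:,::-1])
def ray(p,c):
    uv=np.array(c)*W
    d=np.linalg.inv(p['mtx'])@np.array([uv[0],uv[1],1.])
    return p['T'][:3,3],p['T'][:3,:3]@d
def onz(p,c,z):
    o,d=ray(p,c); return o+d*(z-o[2])/d[2]
def tri(rs):
    A=np.zeros((3,3));b=np.zeros(3)
    for o,d in rs:
        d=d/np.linalg.norm(d);P=np.eye(3)-np.outer(d,d);A+=P;b+=P@o
    x=np.linalg.solve(A,b)
    return x,[np.linalg.norm(np.cross(x-o,d/np.linalg.norm(d))) for o,d in rs]
def proj(p,X):
    T=np.linalg.inv(p['T']);c=T[:3,:3]@np.array(X)+T[:3,3];u=p['mtx']@c;return u[:2]/u[2]
E
python3 - <<'E'
from h import *
np.set_printoptions(precision=4,suppress=True)
s=arm.observe();print(s)
ps={n:arm.get_image(n) for n in('side','top','wrist')}
cv2.imwrite('pics/a.png',np.vstack([np.hstack([ps['side']['frame'],ps['top']['frame']]) ])[:,:,::-1][:, :])
save(ps['side'],'side0.png');save(ps['top'],'top0.png');save(ps['wrist'],'wrist0.png')
for n,p in ps.items():
  print(n,p['T'][:3,3])
  for l in('carrier','cast_grip','holder','mouth','roller','backstop','spare_cast'):
    for r in arm.place_of(l,p)[:3]: print(l,round(r['conf'],2),np.array(r['centre'])*W, onz(p,r['centre'],0.0))
E
```

```text
{'clock': 0.0, 'joints': array([ 1.1294,  0.4352,  0.025 ,  1.5741, -0.0116,  1.134 , -0.0751]), 'dq': array([ 0.0003, -0.0009, -0.    ,  0.0012,  0.0024, -0.0006, -0.    ]), 'joint_efforts': array([ -0.0023, -66.7859,   0.9835, -31.446 ,  -0.0608,   0.0428,
         0.0001]), 'position': array([ 0.2075, -0.589 ,  0.226 ]), 'ee_rot': array([-3.0952, -0.5292,  0.0006]), 'force': array([-0.0055,  0.6092,  0.4225]), 'ft_torque': array([ 0.0099, -0.036 , -0.0425]), 'gripper_force': 0.0, 'width': 0.9975487330492236}
side [0.1322 0.6999 0.6881]
carrier 0.92 [283.0848 195.6864] [ 0.4889 -0.1285  0.    ]
carrier 0.78 [349.0816 161.7024] [ 0.3773 -0.4247  0.    ]
carrier 0.55 [310.2208 174.7968] [ 0.4622 -0.2773  0.    ]
cast_grip 0.88 [284.3136 178.9824] [ 0.5249 -0.2106  0.    ]
cast_grip 0.85 [321.3824 166.1184] [ 0.45   -0.3466  0.    ]
cast_grip 0.68 [342.1184 148.4928] [ 0.4286 -0.5001  0.    ]
holder 0.92 [205.7216 206.8992] [0.6582 0.0374 0.    ]
mouth 0.81 [222.9248 213.504 ] [0.599  0.0362 0.    ]
roller 0.46 [207.7184 203.2896] [0.6631 0.0208 0.    ]
backstop 0.5 [186.624  199.9872
[... 199 characters left out ...]
.992 ] [ 0.4682 -0.2869  0.    ]
carrier 0.87 [380.0064 250.7136] [ 0.3772 -0.4362  0.    ]
cast_grip 0.93 [334.7968 231.8976] [ 0.4355 -0.3048  0.    ]
cast_grip 0.92 [384.3072 242.3808] [ 0.4014 -0.45    0.    ]
cast_grip 0.8 [281.3952 210.816 ] [ 0.5015 -0.148   0.    ]
holder 0.64 [209.7152 164.0832] [0.6471 0.0642 0.    ]
mouth 0.58 [212.224  184.2816] [0.5858 0.0575 0.    ]
roller 0.59 [210.176  160.3968] [0.6583 0.0627 0.    ]
roller 0.17 [210.8928 164.8128] [0.6448 0.0607 0.    ]
backstop 0.38 [212.7872 138.3936] [0.7254 0.0538 0.    ]
spare_cast 0.97 [146.176 223.488] [0.4727 0.2562 0.    ]
spare_cast 0.52 [338.0224 232.2048] [ 0.4343 -0.3143  0.    ]
wrist [ 0.2722 -0.567   0.383 ]
```

Run:
```python
import cv2
i=cv2.imread('pics/top0.png'); cv2.imwrite('pics/top0c.png',cv2.resize(i[110:290,110:430],None,fx=2.5,fy=2.5,interpolation=cv2.INTER_CUBIC))
i=cv2.imread('pics/side0.png'); cv2.imwrite('pics/side0c.png',cv2.resize(i[120:320,130:400],None,fx=2.9,fy=2.9,interpolation=cv2.INTER_CUBIC))
```

```text
(no output)
```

View pics/top0c.png

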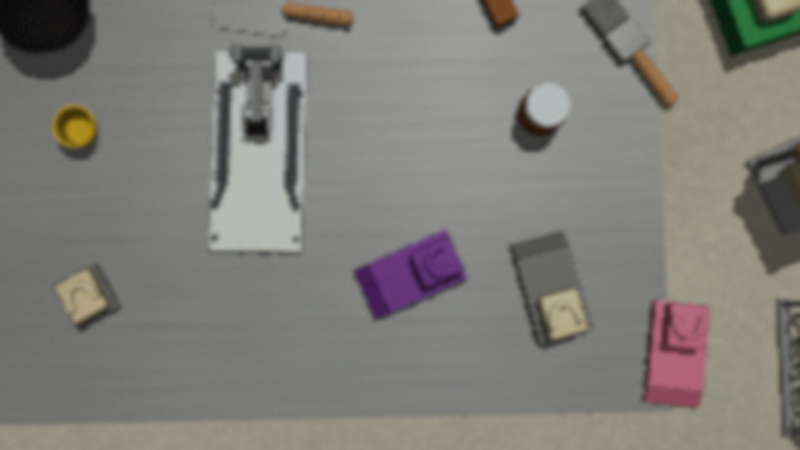

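View pics/side0c.png

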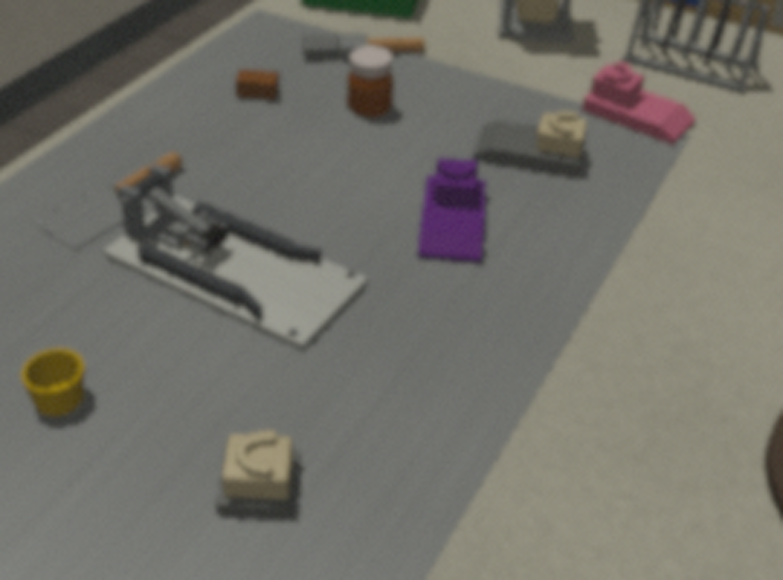

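The carrier-shaped candidates in the top picture are purple at (274,220), grey with a cream cast at (331,226), and pink at (382,250). The grey one at (331,226) fits, since pink and purple are excluded. The cream cast on a short plate at (146,224) is the spare. I'll move the wrist camera over the grey one to confirm and measure it.

Request:
carry_out --claw '[9, 9, 9, 9, 9, 9, 9, 9, 9, 9, 9, 9]' --delta_pos '[[2.6, -2.1, 0], [2.6, -2.1, 0], [2.6, -2.1, 0], [2.6, -2.1, 0], [2.6, -2.1, 0], [2.6, -2.1, 0], [2.6, -2.1, 0], [2.6, -2.1, 0], [2.6, -2.1, 0], [2.6, -2.1, 0], [0, 0, 0], [0, 0, 0]]' --angular '[[0, 0, 0], [0, 0, 0], [0, 0, 0], [0, 0, 0], [0, 0, 0], [0, 0, 0], [0, 0, 0], [0, 0, 0], [0, 0, 0], [0, 0, 0], [0, 0, 0], [0, 0, 0]]'

```text
clock: 2.4
position: [0.3835, -0.3046, 0.2269]
ee_rot: [3.096, 0.532, 0.0]
force: [-0.3, 0.5, 0.5]
width: 0.984
gripper_force: 0.0
```

```bash
cat >> h.py <<'E'
def meas(ps,labels,conf=.3,near=None,rad=.08):
    for l in labels:
        rs=[]
        for p in ps:
            for r in arm.place_of(l,p):
                if r['conf']<conf: continue
                if near is not None and np.linalg.norm(onz(p,r['centre'],.03)[:2]-near)>rad: continue
                rs.append(ray(p,r['centre'])); break
        if len(rs)>1:
            x,e=tri(rs); print(l,len(rs),x.round(4),np.round(e,4))
        else: print(l,len(rs))
E
python3 - <<'E'
from h import *
np.set_printoptions(precision=4,suppress=True)
s=arm.observe();print(s['clock'],s['position'],s['ee_rot'],s['force'])
w=arm.get_image('wrist');save(w,'w1.png')
for l in('carrier','cast_grip'):
    for r in arm.place_of(l,w)[:2]: print(l,round(r['conf'],2),np.array(r['centre'])*W, onz(w,r['centre'],0.0),onz(w,r['centre'],0.036))
t=arm.get_image('top');d=arm.get_image('side')
meas([w,t,d],['carrier','cast_grip'],near=np.array([.45,-.29]))
c=onz; 
i=w['frame'][:,:,::-1];cv2.imwrite('pics/w1c.png',cv2.resize(i,None,fx=1.5,fy=1.5))
E
```

```text
2.4 [ 0.3835 -0.3046  0.2269] [3.0957 0.5324 0.0002] [-0.314   0.4739  0.4944]
carrier 0.69 [267.4176 114.8928] [ 0.4588 -0.2954  0.    ] [ 0.4578 -0.2941  0.036 ]
carrier 0.66 [142.08  52.8 ] [ 0.4762 -0.126   0.    ] [ 0.4736 -0.1406  0.036 ]
cast_grip 0.8 [158.6176  42.8928] [ 0.4936 -0.1422  0.    ] [ 0.4893 -0.1553  0.036 ]
cast_grip 0.73 [361.1136 190.3872] [ 0.408  -0.4513  0.    ] [ 0.4117 -0.4355  0.036 ]
carrier 3 [ 0.4604 -0.2926 -0.0005] [0.0032 0.0025 0.0017]
cast_grip 3 [ 0.4365 -0.2989  0.0293] [0.0067 0.0043 0.0027]
```

View pics/w1c.png

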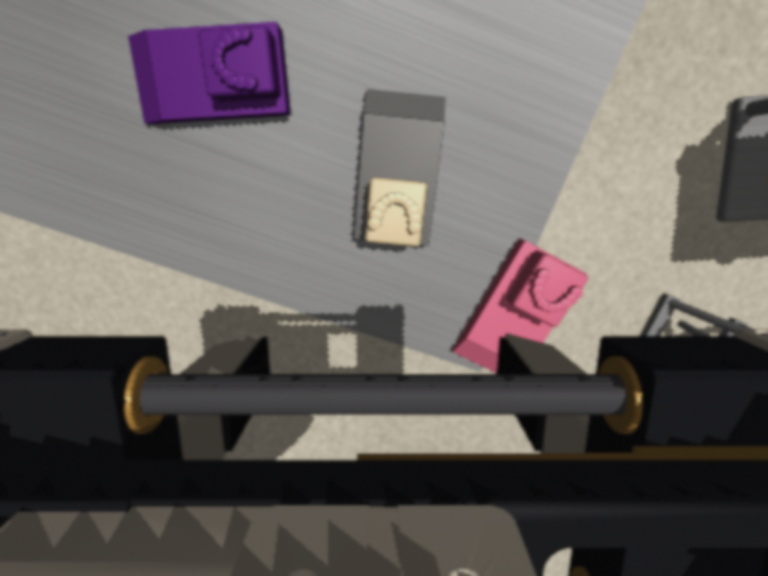

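The crop shows the grey carrier with the cream cast at (400,170), pointing up. The purple one is at (215,70) and the pink one at (520,305). The grey carrier is the target. Next I'll measure its yaw and the holder's pose.

Run:
```python
from h import *
np.set_printoptions(precision=4,suppress=True)
w=arm.get_image('wrist');im=w['frame'];
def P(x,y,z): return onz(w,np.array([x/1.5,y/1.5])/W,z)
hsv=cv2.cvtColor(im,cv2.COLOR_RGB2HSV)
m=((hsv[...,1]>45)&(hsv[...,2]>120)&(hsv[...,0]<35)).astype(np.uint8)
k=np.zeros_like(m);k[110:172,235:292]=m[110:172,235:292]
n,lab,st,ce=cv2.connectedComponentsWithStats(k);j=1+np.argmax(st[1:,4]);print(st[j],ce[j])
c=max(cv2.findContours((lab==j).astype(np.uint8),0,2)[0],key=cv2.contourArea)
b=cv2.boxPoints(cv2.minAreaRect(c));Q=np.array([onz(w,q/W,.046) for q in b]);print(b,Q,Q.mean(0))
e=Q-np.roll(Q,1,0);print(np.degrees(np.arctan2(e[:,1],e[:,0])),np.linalg.norm(e,axis=1))
for z,q in((.008,(364,92)),(.008,(446,97)),(.02,(362,114)),(.02,(443,121))): print(q,P(*q,z))
t=arm.get_image('top');d=arm.get_image('side')
meas([t,d],['holder','mouth','roller','backstop','spare_cast'])
for n in['top','side']:
  p=t if n=='top' else d
  hsv=cv2.cvtColor(p['frame'],cv2.COLOR_RGB2HSV);m=((hsv[...,2]>150)&(hsv[...,1]<45)).astype(np.uint8)
  r=(slice(125,215),slice(190,235)) if n=='top' else (slice(180,245),slice(160,262))
  k=np.zeros_like(m);k[r]=m[r]
  c=max(cv2.findContours(k,0,2)[0],key=cv2.contourArea)
  b=cv2.boxPoints(cv2.minAreaRect(c));Q=np.array([onz(p,q/W,.01) for q in b]);print(n,b,Q[:,:2],Q.mean(0))
```

```text
[ 243  117   41   47 1564] [262.9757 140.3165]
[[241.8911 160.0891]
 [246.2376 116.6238]
 [284.1584 120.4158]
 [279.8119 163.8812]] [[ 0.3989 -0.2837  0.046 ]
 [ 0.4473 -0.2725  0.046 ]
 [ 0.4576 -0.3145  0.046 ]
 [ 0.4095 -0.3274  0.046 ]] [ 0.4283 -0.2995  0.046 ]
[ 103.6557   13.0152  -76.1279 -165.0482] [0.045  0.0496 0.0433 0.0498]
(364, 92) [ 0.5065 -0.2465  0.008 ]
(446, 97) [ 0.5249 -0.3099  0.008 ]
(362, 114) [ 0.489  -0.2513  0.02  ]
(443, 121) [ 0.5054 -0.3132  0.02  ]
holder 1
mouth 2 [0.5875 0.0608 0.0225] [0.0025 0.0025]
roller 2 [0.5013 0.0058 0.2073] [0.1306 0.1306]
backstop 2 [0.7242 0.0547 0.0228] [0.0017 0.0017]
spare_cast 2 [ 0.4613  0.2574 -0.0032] [0.0029 0.0029]
top [[191.36  208.52 ]
 [207.424 120.168]
 [244.912 126.984]
 [228.848 215.336]] [[ 0.5139  0.1193]
 [ 0.7794  0.0682]
 [ 0.7558 -0.0444]
 [ 0.4913  0.0085]] [0.6351 0.0379 0.01  ]
side [[202.4923 227.1385]
 [209.334  202.8127]
 [250.9774 214.5249]
 [244.1358 238.8507]] [[0.6077 0.1212]
 [0.6526 0.0264]
 [0.5225 0.0088]
 [0.4889 0.1018]] [0.5679 0.0645 0.01  ]
```

Request:
carry_out --claw '[9, 9, 9, 9, 9, 9, 9, 9, 9, 9, 9, 9]' --delta_pos '[[2.6, -2.5, 0], [2.6, -2.5, 0], [2.6, -2.5, 0], [2.6, -2.5, 0], [2.6, -2.5, 0], [2.6, -2.5, 0], [2.6, -2.5, 0], [2.6, -2.5, 0], [2.6, -2.5, 0], [2.6, -2.5, 0], [2.6, -2.5, 0], [0, 0, 0]]' --angular '[[0, 0, 0], [0, 0, 0], [0, 0, 0], [0, 0, 0], [0, 0, 0], [0, 0, 0], [0, 0, 0], [0, 0, 0], [0, 0, 0], [0, 0, 0], [0, 0, 0], [0, 0, 0]]'

```text
clock: 4.8
position: [0.5627, 0.0553, 0.2267]
ee_rot: [-3.092, -0.539, -0.002]
force: [-0.8, -0.5, 0.1]
width: 0.98
gripper_force: 0.0
```

Run:
```python
from h import *
np.set_printoptions(precision=4,suppress=True)
s=arm.observe();print(s['clock'],s['position'],s['ee_rot'],s['force'])
w=arm.get_image('wrist');save(w,'w2.png')
cv2.imwrite('pics/w2c.png',cv2.resize(w['frame'][:,:,::-1],None,fx=1.5,fy=1.5))
for l,z in(('holder',0),('mouth',.01),('roller',.03),('backstop',.01)):
    for r in arm.place_of(l,w)[:2]: print(l,round(r['conf'],2),np.array(r['centre'])*W, onz(w,r['centre'],z))
```

```text
4.8 [0.5627 0.0553 0.2267] [-3.0918 -0.5393 -0.0023] [-0.7664 -0.4673  0.0518]
holder 0.87 [277.4016 112.704 ] [0.645  0.0546 0.    ]
mouth 0.88 [256.7168 156.2112] [0.5847 0.0611 0.01  ]
mouth 0.34 [ 90.88   191.8848] [0.4644 0.2543 0.01  ]
roller 0.88 [285.184  106.4064] [0.6534 0.0503 0.03  ]
backstop 0.88 [308.992   51.6864] [0.7224 0.0448 0.01  ]
```

View pics/w2c.png

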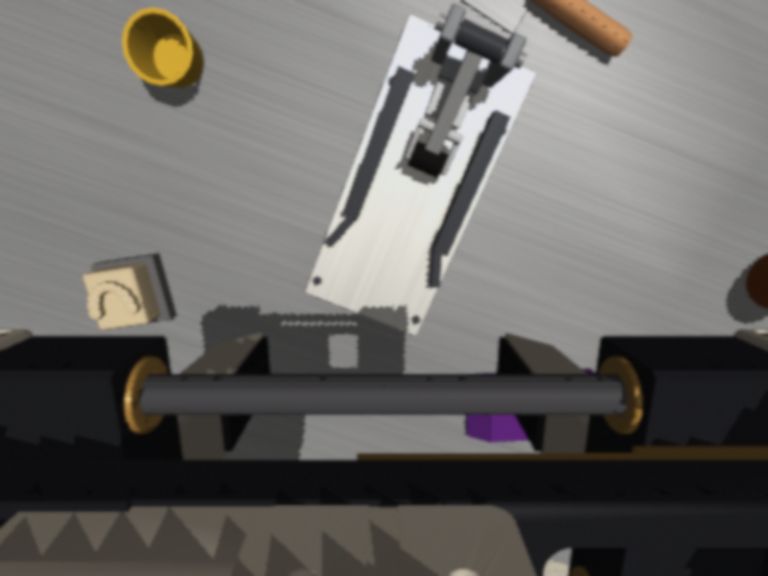

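The wrist picture shows the holder from its mouth at (360,310) to the hinge at (480,40), with the rails at about (380,140) and (470,190). The spare is at (120,290), clear of the path. I'll fit the holder pose from the bed corners.

Run:
```python
from h import *
np.set_printoptions(precision=4,suppress=True)
w=arm.get_image('wrist')
def P(q,z): return onz(w,np.array(q)/1.5/W,z)[:2]
pix=[(412,15),(535,72),(305,292),(415,335)];mod=np.array([[.1,.055],[.1,-.055],[-.14,.055],[-.14,-.055]])
Q=np.array([P(q,.01) for q in pix]);print(Q)
# rail top edges (outer/inner straight part) at z=.024
def fit(M,Q):
    mm,qm=M.mean(0),Q.mean(0);H=(M-mm).T@(Q-qm);th=np.arctan2(H[0,1]-H[1,0],H[0,0]+H[1,1])
    R=np.array([[np.cos(th),-np.sin(th)],[np.sin(th),np.cos(th)]]);return qm-R@mm,np.degrees(th),(Q-qm)-(M-mm)@R.T
o,th,res=fit(mod,Q);print('corners',o,th,res)
hsv=cv2.cvtColor(w['frame'],cv2.COLOR_RGB2HSV);m=((hsv[...,2]>170)&(hsv[...,1]<60)).astype(np.uint8)
# network points: origin, mouth, roller, backstop
N={}
for l,z,x in(('holder',0,0),('mouth',.01,-.06),('roller',.03,.005),('backstop',.01,.074)):
    r=arm.place_of(l,w)[0];N[l]=onz(w,r['centre'],z)[:2]
M=np.array([[0,0],[-.06,0],[.005,0],[.074,0]]);Q2=np.array(list(N.values()))
print('net',fit(M,Q2))
o,th,res=fit(np.vstack([mod,M]),np.vstack([Q,Q2]));print('both',o,th)
t=arm.get_image('top');d=arm.get_image('side')
meas([w,t,d],['mouth','backstop','roller'])
c,s=np.cos(np.radians(th)),np.sin(np.radians(th))
# check: reproject straight rail ends
for x in(-.06,.06):
  for y in(.034,-.034):
    X=[o[0]+c*x-s*y,o[1]+s*x+c*y,.024];print(x,y,proj(w,X)*1.5)
```

```text
[[ 0.7479  0.0888]
 [ 0.7428 -0.0167]
 [ 0.5106  0.1032]
 [ 0.5048 -0.0041]]
corners [0.6465 0.0417] -3.1928561857953217 [[-0.0015 -0.0022]
 [-0.0005  0.0021]
 [ 0.0008 -0.0012]
 [ 0.0012  0.0013]]
net (array([0.6475, 0.053 ]), np.float64(-3.3666275686628997), array([[-0.001 ,  0.    ],
       [ 0.0012, -0.0001],
       [-0.0015,  0.0001],
       [ 0.0012, -0.0001]]))
both [0.647  0.0474] -2.803915681192682
mouth 2 [0.5872 0.0594 0.0136] [0.0034 0.0034]
backstop 3 [0.7296 0.0497 0.0064] [0.006  0.0077 0.0017]
roller 3 [0.5346 0.0283 0.2396] [0.1072 0.0859 0.1915]
-0.06 0.034 [351.2078 217.0791]
-0.06 -0.034 [426.806  247.9153]
0.06 0.034 [408.0227  68.716 ]
0.06 -0.034 [488.9487 105.1288]
```

Run:
```python
from h import *
np.set_printoptions(precision=4,suppress=True)
w=arm.get_image('wrist');print(w['mtx'],w['T'])
S=3
im=cv2.resize(w['frame'][:,:,::-1],None,fx=S,fy=S,interpolation=cv2.INTER_CUBIC)
def L(o,th,pts,z,col):
    c,s=np.cos(np.radians(th)),np.sin(np.radians(th))
    q=[proj(w,[o[0]+c*x-s*y,o[1]+s*x+c*y,z]) for x,y in pts]
    cv2.polylines(im,[np.round((np.array(q)+.5)*S).astype(int)],False,col,1)
for o,th,col in(((.6465,.0417),-3.2,(0,0,255)),((.6475,.053),-3.37,(0,200,0))):
    L(o,th,[(-.14,-.055),(-.14,.055),(.1,.055),(.1,-.055),(-.14,-.055)],.01,col)
    for y in(.034,-.034): L(o,th,[(-.06,y),(.06,y)],.024,col)
    L(o,th,[(.005,-.013),(.005,.013)],.030,col)
cv2.imwrite('pics/w2o.png',im[0:700,570:1110][0:700][:600])
for q in((425.3,167),(428,160),(385,234)): print(q,onz(w,np.array(q)/1.5/W,.01),onz(w,np.array(q)/1.5/W,.03))
```

```text
[[287.3436   0.     255.1288]
 [  0.     287.3436 195.584 ]
 [  0.       0.       1.    ]] [[ 0.3323 -0.9118 -0.2413  0.6261]
 [-0.9432 -0.3212 -0.0852  0.0716]
 [ 0.0002  0.2559 -0.9667  0.3837]
 [ 0.      0.      0.      1.    ]]
(425.3, 167) [0.6472 0.0414 0.01  ] [0.6461 0.043  0.03  ]
(428, 160) [0.6532 0.0413 0.01  ] [0.6517 0.0429 0.03  ]
(385, 234) [0.5836 0.0545 0.01  ] [0.5859 0.0554 0.03  ]
```

View pics/w2o.png

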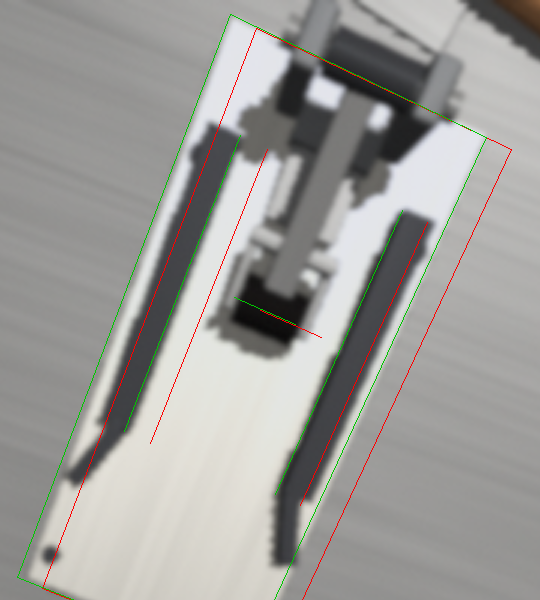

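The network-based holder pose (green) matches the rails closely: origin (0.6475, 0.053), yaw -3.4°. Back to the carrier.

Request:
carry_out --claw '[9, 9, 9, 9, 9, 9, 9, 9, 9, 9, 9, 9, 9]' --delta_pos '[[-2.5, 2.9, 0], [-2.5, 2.9, 0], [-2.5, 2.9, 0], [-2.5, 2.9, 0], [-2.5, 2.9, 0], [-2.5, 2.9, 0], [-2.5, 2.9, 1], [-2.5, 2.9, 2], [-2.5, 2.9, 2], [-2.2, 2.8, 2], [0, 0, 2], [0, 0, 1], [0, 0, 0]]' --angular '[[0, 0, 0], [0, 0, 0], [0, 0, 0], [0, 0, 0], [0, 0, 0], [0, 0, 0], [0, 0, 0], [0, 0, 0], [0, 0, 0], [0, 0, 0], [0, 0, 0.089], [0, 0, 0], [0, 0, 0]]'

```text
clock: 7.2
position: [0.4242, -0.3041, 0.1256]
ee_rot: [-3.115, -0.396, 0.003]
force: [-0.1, 0.1, 0.5]
width: 0.979
gripper_force: 0.0
```

Run:
```python
from h import *
np.set_printoptions(precision=4,suppress=True)
s=arm.observe();print(s['clock'],s['position'],s['ee_rot'],s['force'],s['ft_torque'])
w=arm.get_image('wrist')
g=proj(w,[.428,-.2995,.046]);print(g)
im=w['frame'];hsv=cv2.cvtColor(im,cv2.COLOR_RGB2HSV)
m=((hsv[...,1]>45)&(hsv[...,2]>110)&(hsv[...,0]<35)).astype(np.uint8)
n,lab,st,ce=cv2.connectedComponentsWithStats(m);print(st[1:][st[1:,4]>200])
j=1+np.argmin([np.linalg.norm(c-g)+(1e3 if a[4]<400 else 0) for c,a in zip(ce[1:],st[1:])])
c=max(cv2.findContours((lab==j).astype(np.uint8),0,2)[0],key=cv2.contourArea)
b=cv2.boxPoints(cv2.minAreaRect(c));Q=np.array([onz(w,q/W,.046) for q in b]);print(b,Q,Q.mean(0))
e=Q-np.roll(Q,1,0);print(np.degrees(np.arctan2(e[:,1],e[:,0])),np.linalg.norm(e,axis=1))
v=cv2.drawContours(im[:,:,::-1].copy(),[b.astype(int)],0,(0,0,255),1);cv2.imwrite('pics/w3.png',cv2.resize(v,None,fx=1.5,fy=1.5))
for l,z in(('carrier',0),('cast_grip',.036)):
    for r in arm.place_of(l,w)[:2]: print(l,round(r['conf'],2),np.array(r['centre'])*W, onz(w,r['centre'],z))
```

```text
7.2 [ 0.4242 -0.3041  0.1256] [-3.1146 -0.396   0.0026] [-0.0627  0.1312  0.4707] [0.0483 0.0101 0.0771]
[250.5702 196.4559]
[[ 225  164   53   58 2840]
 [  83  243   11   44  217]]
[[225. 164.]
 [277. 164.]
 [277. 221.]
 [225. 221.]] [[ 0.4497 -0.2722  0.046 ]
 [ 0.4604 -0.3138  0.046 ]
 [ 0.4123 -0.3273  0.046 ]
 [ 0.4009 -0.2834  0.046 ]] [ 0.4308 -0.2992  0.046 ]
[  12.9494  -75.4887 -164.3837  104.5343] [0.05   0.043  0.05   0.0454]
carrier 0.67 [252.5184 152.2944] [ 0.4596 -0.2926  0.    ]
carrier 0.63 [82.8928 86.4   ] [ 0.4791 -0.1257  0.    ]
cast_grip 0.83 [93.696  73.3056] [ 0.4926 -0.1537  0.036 ]
cast_grip 0.79 [249.3952 191.5008] [ 0.4295 -0.2979  0.036 ]
```

View pics/w3.png

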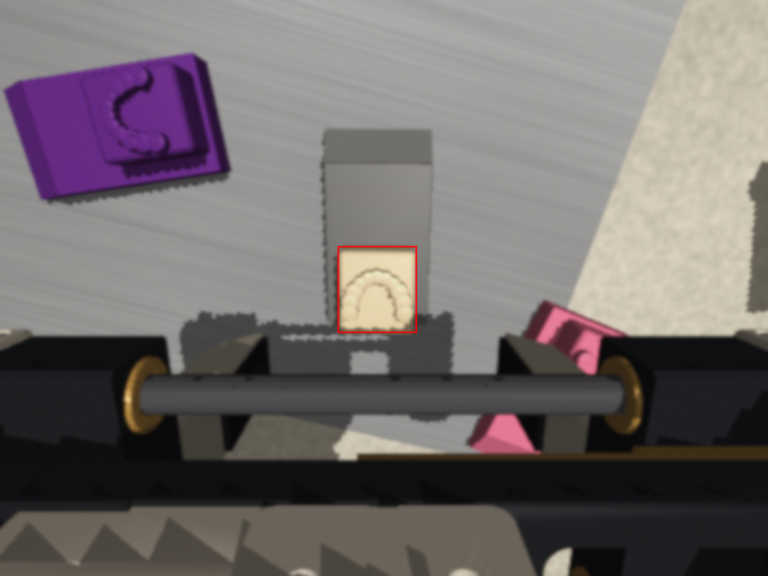

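The tool is squarely aligned with the cream cast at crop (377,290). Correct by a few mm and descend.

Request:
carry_out --claw '[9, 9, 9, 9, 9, 9, 9, 9, 4, 4, 4, 4, 4, 4, 4, 4, 4]' --delta_pos '[[0.7, -0.3, 1.5], [0, 0, 2], [0, 0, 2], [0, 0, 2], [0, 0, 1.5], [0, 0, 0.8], [0, 0, 0.3], [0, 0, 0], [0, 0, 0], [0, 0, 0], [0, 0, 0], [0, 0, 0], [0, 0, 0], [0, 0, 0], [0, 0, 0], [0, 0, 0], [0, 0, 0]]' --angular '[[0, 0, 0], [0, 0, 0], [0, 0, 0], [0, 0, 0], [0, 0, 0], [0, 0, 0], [0, 0, 0], [0, 0, 0], [0, 0, 0], [0, 0, 0], [0, 0, 0], [0, 0, 0], [0, 0, 0], [0, 0, 0], [0, 0, 0], [0, 0, 0], [0, 0, 0]]' --force 30

```text
clock: 9.05
position: [0.4304, -0.3004, 0.0257]
ee_rot: [-3.117, -0.391, 0.001]
force: [-1.2, 2.2, 3.1]
width: 0.48
gripper_force: 30.0
```

Request:
carry_out --claw '[4, 4, 4, 4, 4, 4, 4, 4, 4, 4, 4, 4, 4, 4, 4, 4, 4, 4, 4, 4]' --delta_pos '[[0, 0, -0.5], [0, 0, -1.5], [0, 0, -2], [0, 0, -2], [0, 0, -2], [0.5, -1.4, 0], [1.1, -2.6, 0], [1.2, -3.0, 0], [1.2, -3.0, 0], [1.2, -3.0, 0], [1.2, -3.0, 0], [1.2, -3.0, 0], [1.2, -3.0, 0], [1.2, -3.0, 0], [1.2, -3.0, 0], [1.2, -3.0, 0], [1.1, -2.0, 0], [0.3, -1.0, 0], [0, 0, 0], [0, 0, 0]]' --angular '[[0, 0, 0], [0, 0, 0], [0, 0, 0], [0, 0, 0], [0, 0, 0], [0, 0, 0], [0, 0, 0], [0, 0, 0], [0, 0, 0], [0, 0, 0], [0, 0, 0], [0, 0, 0], [0, 0, 0], [0, 0, 0], [0, 0, 0], [0, 0, 0], [0, 0, 0.1], [0, 0, 0.1], [0, 0, 0.109], [0, 0, 0]]'

```text
clock: 11.05
position: [0.4803, 0.064, 0.1048]
ee_rot: [3.14, -0.093, -0.002]
force: [0.0, 0.2, -2.9]
width: 0.476
gripper_force: 30.0
```

Run:
```python
from h import *
np.set_printoptions(precision=4,suppress=True)
s=arm.observe();print(s['clock'],s['position'],s['ee_rot'],s['force'],s['ft_torque'],s['width'],s['gripper_force'])
w=arm.get_image('wrist');S=3
im=cv2.resize(w['frame'][:,:,::-1],None,fx=S,fy=S,interpolation=cv2.INTER_CUBIC)
def L(o,th,pts,z,col):
    c,s=np.cos(np.radians(th)),np.sin(np.radians(th))
    q=[proj(w,[o[0]+c*x-s*y,o[1]+s*x+c*y,z]) for x,y in pts]
    cv2.polylines(im,[np.round((np.array(q)+.5)*S).astype(int)],False,col,1)
o,th=(.6475,.053),-3.37
L(o,th,[(-.14,-.055),(-.14,.055),(.1,.055),(.1,-.055),(-.14,-.055)],.01,(0,255,0))
for y in(.034,-.034): L(o,th,[(-.06,y),(.06,y)],.024,(0,255,0))
# carrier as believed held: grip at -33
p=s['position'];a=s['ee_rot'];R=cv2.Rodrigues(a)[0];y=np.degrees(np.arctan2(R[1,0],R[0,0]));print('yaw',y,'tilt',R[:,2])
z=p[2]-.0257
c,q=np.cos(np.radians(y)),np.sin(np.radians(y));oc=(p[0]+.033*c,p[1]+.033*q)
L(oc,y,[(-.008,.032),(.04,.032),(.04,-.032),(-.008,-.032)],z+.02,(0,0,255))
L(oc,y,[(.06,.032),(.06,-.032)],z+.008,(0,0,255))
cv2.imwrite('pics/w4.png',cv2.resize(im[0:800,420:1220],None,fx=.75,fy=.75))
```

```text
11.05 [0.4803 0.064  0.1048] [ 3.14   -0.093  -0.0022] [ 0.038   0.2464 -2.8788] [0.0012 0.0876 0.0082] 0.476140724142781 29.961872398853302
yaw -3.393502452863936 tilt [-0.0014 -0.0002 -1.    ]
```

View pics/w4.png

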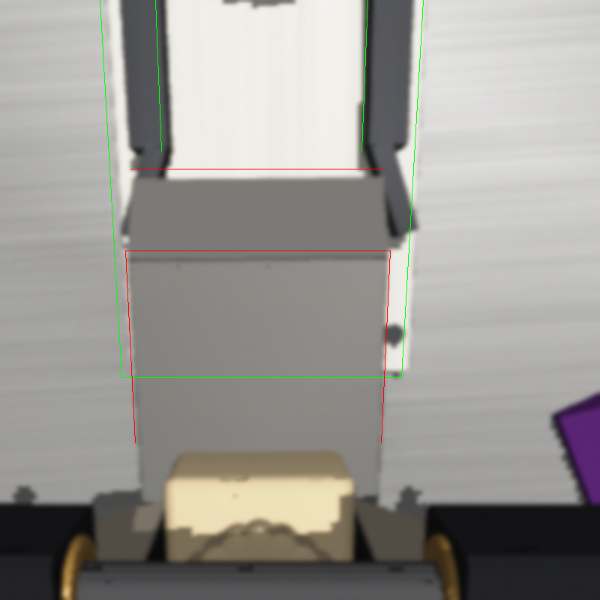

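The picture shows the carrier held straight at (259,350). The rails' midline is at about column 266, so the carrier is roughly 2 mm left of it. I'll shift right and lower towards the bed.

Request:
carry_out --claw '[4, 4, 4, 4, 4, 4, 4, 4]' --delta_pos '[[0, 0.17, 1.0], [0, 0, 1.5], [0, 0, 1.5], [0, 0, 1.3], [0, 0, 0.8], [0, 0, 0.4], [0, 0, 0], [0, 0, 0]]' --angular '[[0, 0, 0], [0, 0, 0], [0, 0, 0], [0, 0, 0], [0, 0, 0], [0, 0, 0], [0, 0, 0], [0, 0, 0]]'

```text
clock: 11.9
position: [0.4815, 0.0611, 0.041]
ee_rot: [-3.14, 0.093, -0.001]
force: [-0.3, -0.3, -2.0]
width: 0.478
gripper_force: 30.0
```

Run:
```python
from h import *
np.set_printoptions(precision=4,suppress=True)
s=arm.observe();print(s['clock'],s['position'],s['ee_rot'],s['force'],s['ft_torque'])
w=arm.get_image('wrist');S=3
im=cv2.resize(w['frame'][:,:,::-1],None,fx=S,fy=S,interpolation=cv2.INTER_CUBIC)
cv2.line(im,(765,0),(765,700),(0,255,0),1)
cv2.imwrite('pics/w5.png',im[0:600,380:1180])
g=cv2.cvtColor(w['frame'],cv2.COLOR_RGB2GRAY)
for r in(20,40,60,80,100,120): print(r,g[r,190:330:1].tolist())
```

```text
11.9 [0.4815 0.0611 0.041 ] [-3.1401  0.0928 -0.0008] [-0.279  -0.3075 -2.0234] [0.0678 0.0637 0.0203]
20 [78, 69, 51, 34, 33, 67, 132, 192, 221, 227, 228, 228, 229, 229, 229, 229, 229, 229, 229, 229, 228, 229, 229, 228, 228, 228, 229, 229, 230, 230, 230, 229, 229, 228, 228, 228, 228, 228, 229, 229, 228, 228, 228, 228, 229, 229, 229, 229, 230, 231, 230, 230, 229, 228, 228, 229, 229, 229, 229, 229, 230, 230, 231, 230, 229, 228, 227, 227, 228, 228, 228, 228, 227, 227, 227, 228, 228, 229, 230, 229, 229, 229, 228, 227, 227, 226, 227, 227, 228, 229, 230, 230, 229, 230, 230, 231, 231, 231, 232, 233, 232, 232, 231, 231, 231, 231, 231, 231, 231, 232, 232, 232, 231, 230, 229, 228, 227, 227, 224, 218, 209, 197, 167, 110, 53, 26, 24, 35, 52, 73, 85, 88, 88, 88, 88, 89, 88, 87, 86, 86]
40 [83, 80, 72, 56, 39, 31, 54, 114, 179, 218, 228, 229, 229, 229, 229, 230, 230, 229, 229, 230, 229, 230, 229, 229, 228, 228, 228, 228, 229, 230, 230, 229, 229, 228, 228, 228, 228, 228, 228, 228, 229, 229, 228, 228, 229, 229, 229, 230, 230, 231, 231, 230, 230, 229, 228, 228, 229, 229, 229, 230, 230, 231, 231, 230
[... 2448 characters left out ...]
[229, 229, 230, 231, 232, 227, 201, 158, 131, 129, 131, 131, 130, 130, 131, 130, 131, 131, 131, 132, 132, 131, 131, 131, 131, 132, 132, 132, 132, 132, 133, 132, 133, 133, 133, 133, 133, 133, 133, 133, 133, 134, 134, 134, 133, 134, 134, 134, 134, 134, 135, 135, 135, 136, 135, 134, 134, 135, 135, 135, 135, 136, 136, 136, 136, 136, 136, 137, 136, 136, 136, 136, 137, 137, 136, 137, 138, 137, 137, 138, 138, 137, 138, 137, 138, 139, 138, 139, 138, 139, 139, 139, 139, 138, 138, 138, 138, 139, 140, 140, 139, 139, 140, 139, 140, 140, 140, 141, 141, 141, 141, 141, 141, 141, 141, 141, 141, 141, 141, 141, 140, 152, 188, 219, 229, 229, 229, 229, 229, 229, 230, 230, 230, 229, 229, 228, 227, 227, 227, 227]
```

View pics/w5.png

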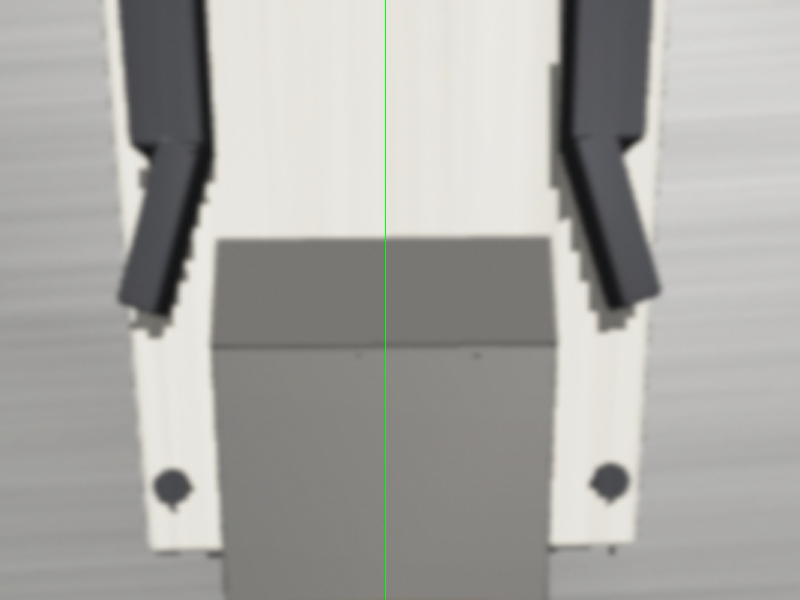

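Request:
carry_out --claw '[4, 4, 4, 4, 4]' --delta_pos '[[0, 0.07, 0.1], [0, 0, 0.1], [0, 0, 0.1], [0, 0, 0], [0, 0, 0]]' --angular '[[0, 0, 0], [0, 0, 0], [0, 0, 0], [0, 0, 0], [0, 0, 0]]'

```text
clock: 12.45
position: [0.4812, 0.0604, 0.0377]
ee_rot: [3.14, -0.093, -0.0]
force: [-0.1, 0.0, -3.1]
width: 0.476
gripper_force: 30.0
```

Request:
carry_out --claw '[4, 4, 4]' --delta_pos '[[0, 0, 0.1], [0, 0, 0], [0, 0, 0]]' --angular '[[0, 0, 0], [0, 0, 0], [0, 0, 0]]'

```text
clock: 12.75
position: [0.4812, 0.0604, 0.0367]
ee_rot: [3.14, -0.093, -0.0]
force: [-0.0, -0.8, -3.7]
width: 0.479
gripper_force: 30.0
```

Request:
carry_out --claw '[4, 4, 4]' --delta_pos '[[0, 0, 0.1], [0, 0, 0], [0, 0, 0]]' --angular '[[0, 0, 0], [0, 0, 0], [0, 0, 0]]'

```text
clock: 13.05
position: [0.4813, 0.0604, 0.0357]
ee_rot: [-3.14, 0.093, -0.0]
force: [-0.6, -0.5, -2.5]
width: 0.474
gripper_force: 30.0
```

Request:
carry_out --claw '[4, 4, 4]' --delta_pos '[[0, 0, 0.1], [0, 0, 0], [0, 0, 0]]' --angular '[[0, 0, 0], [0, 0, 0], [0, 0, 0]]'

```text
clock: 13.35
position: [0.481, 0.0605, 0.0353]
ee_rot: [3.14, -0.093, -0.0]
force: [-4.5, -1.1, 8.7]
width: 0.479
gripper_force: 30.0
```

Request:
carry_out --claw '[4, 4, 4, 4, 4, 4, 4, 4]' --delta_pos '[[0, 0, -0.04], [0.3, 0, 0], [0.4, -0.005, 0], [0.4, -0.005, 0], [0.4, -0.005, 0], [0.4, -0.005, 0], [0.3, 0, 0], [0, 0, 0]]' --angular '[[0, 0, 0], [0, 0, 0], [0, 0, 0], [0, 0, 0], [0, 0, 0], [0, 0, 0], [0, 0, 0], [0, 0, 0]]'

```text
clock: 14.15
position: [0.5014, 0.0596, 0.0356]
ee_rot: [3.14, -0.092, -0.005]
force: [-10.0, -0.2, 17.9]
width: 0.48
gripper_force: 30.0
```

Request:
carry_out --claw '[4, 4, 4]' --delta_pos '[[0, 0, -0.07], [0, 0, 0], [0, 0, 0]]' --angular '[[0, 0, 0], [0, 0, 0], [0, 0, 0]]'

```text
clock: 14.45
position: [0.5034, 0.0592, 0.0357]
ee_rot: [3.14, -0.093, 0.0]
force: [0.3, 0.4, -1.9]
width: 0.474
gripper_force: 30.0
```

Request:
carry_out --claw '[4, 4, 4, 4, 4, 4, 4, 4, 4, 4]' --delta_pos '[[0.3, 0, 0], [0.5, -0.005, 0], [0.5, -0.005, 0], [0.5, -0.005, 0], [0.5, -0.005, 0], [0.5, -0.005, 0], [0.5, -0.005, 0], [0.5, -0.005, 0], [0.2, 0, 0], [0, 0, 0]]' --angular '[[0, 0, 0], [0, 0, 0], [0, 0, 0], [0, 0, 0], [0, 0, 0], [0, 0, 0], [0, 0, 0], [0, 0, 0], [0, 0, 0], [0, 0, 0]]'

```text
clock: 15.45
position: [0.5439, 0.0572, 0.0359]
ee_rot: [-3.14, 0.093, -0.001]
force: [0.7, -1.4, -1.5]
width: 0.473
gripper_force: 30.0
```

Run:
```python
from h import *
w=arm.get_image('wrist');S=3
im=cv2.resize(w['frame'][:,:,::-1],None,fx=S,fy=S,interpolation=cv2.INTER_CUBIC)
cv2.line(im,(765,0),(765,700),(0,255,0),1)
cv2.imwrite('pics/w6.png',im[0:600,380:1180])
```

```text
(no output)
```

View pics/w6.png

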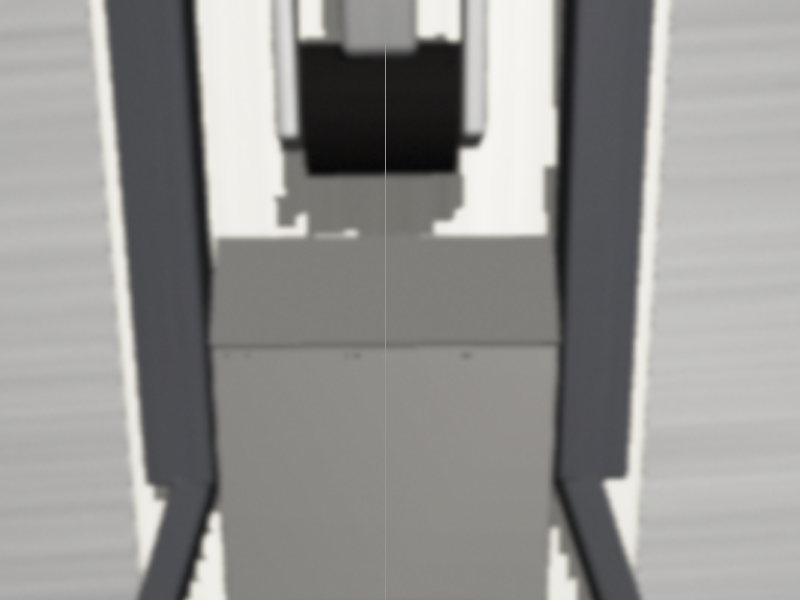

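The carrier is within the rails with a gap on both sides, and the roller is just ahead at (385,110). Now push slowly under it.

Request:
carry_out --claw '[4, 4, 4, 4, 4, 4, 4, 4]' --delta_pos '[[0.2, 0, 0], [0.2, 0, 0], [0.2, 0, 0], [0.2, 0, 0], [0.2, 0, 0], [0.2, -0.01, 0], [0, 0, 0], [0, 0, 0]]' --angular '[[0, 0, 0], [0, 0, 0], [0, 0, 0], [0, 0, 0], [0, 0, 0], [0, 0, 0], [0, 0, 0], [0, 0, 0]]' --force 45

```text
clock: 16.3
position: [0.5556, 0.0566, 0.0359]
ee_rot: [-3.14, 0.093, -0.001]
force: [1.1, -0.1, -0.4]
width: 0.477
gripper_force: 45.0
```

Request:
carry_out --claw '[4, 4, 4, 4, 4, 4, 4, 4]' --delta_pos '[[0.2, 0, 0], [0.2, 0, 0], [0.2, 0, 0], [0.2, 0, 0], [0.2, 0, 0], [0.2, -0.01, 0], [0, 0, 0], [0, 0, 0]]' --angular '[[0, 0, 0], [0, 0, 0], [0, 0, 0], [0, 0, 0], [0, 0, 0], [0, 0, 0], [0, 0, 0], [0, 0, 0]]'

```text
clock: 17.1
position: [0.5634, 0.0562, 0.0357]
ee_rot: [3.139, -0.092, -0.01]
force: [-13.3, 0.1, 13.0]
width: 0.476
gripper_force: 45.0
```

Request:
carry_out --claw '[4, 4, 4, 4, 4, 4]' --delta_pos '[[0.1, 0, -0.03], [0.2, 0, 0], [0.2, 0, 0], [0.1, 0, 0], [0, 0, 0], [0, 0, 0]]' --angular '[[0, 0, 0], [0, 0, 0], [0, 0, 0], [0, 0, 0], [0, 0, 0], [0, 0, 0]]'

```text
clock: 17.7
position: [0.5685, 0.0558, 0.0357]
ee_rot: [3.139, -0.092, -0.013]
force: [-15.9, 0.7, 13.9]
width: 0.473
gripper_force: 45.0
```

Request:
carry_out --claw '[4, 4, 4, 4, 4, 4, 4, 4]' --delta_pos '[[0.2, 0, 0], [0.2, 0, 0], [0.2, -0.01, 0], [0.2, 0, 0], [0.2, 0, 0], [0.2, -0.01, 0], [0, 0, 0], [0, 0, 0]]' --angular '[[0, 0, 0], [0, 0, 0], [0, 0, 0], [0, 0, 0], [0, 0, 0], [0, 0, 0], [0, 0, 0], [0, 0, 0]]'

```text
clock: 18.5
position: [0.5836, 0.0552, 0.0357]
ee_rot: [3.14, -0.093, -0.005]
force: [-5.8, -0.4, 1.4]
width: 0.477
gripper_force: 45.0
```

Request:
carry_out --claw '[4, 4, 4, 4, 4]' --delta_pos '[[0.05, 0, 0], [0.05, 0, 0], [0.05, 0, 0], [0.05, 0, 0], [0, 0, 0]]' --angular '[[0, 0, 0], [0, 0, 0], [0, 0, 0], [0, 0, 0], [0, 0, 0]]'

```text
clock: 19.0
position: [0.5852, 0.0551, 0.0357]
ee_rot: [3.14, -0.093, -0.006]
force: [-6.8, 0.3, 2.8]
width: 0.478
gripper_force: 45.0
```

Request:
carry_out --claw '[4, 4, 4, 4, 4]' --delta_pos '[[0.05, 0, 0], [0.05, 0, 0], [0.05, 0, 0], [0.05, 0, 0], [0, 0, 0]]' --angular '[[0, 0, 0], [0, 0, 0], [0, 0, 0], [0, 0, 0], [0, 0, 0]]'

```text
clock: 19.5
position: [0.5872, 0.055, 0.0357]
ee_rot: [3.14, -0.092, -0.006]
force: [-7.2, 0.6, 3.4]
width: 0.477
gripper_force: 45.0
```

Request:
carry_out --claw '[4, 4, 4, 4, 4]' --delta_pos '[[0.05, 0, -0.03], [0.05, 0, 0], [0.05, 0, 0], [0.05, 0, 0], [0, 0, 0]]' --angular '[[0, 0, 0], [0, 0, 0], [0, 0, 0], [0, 0, 0], [0, 0, 0]]'

```text
clock: 20.0
position: [0.5911, 0.0549, 0.0361]
ee_rot: [3.14, -0.093, -0.001]
force: [0.5, 1.0, -8.2]
width: 0.476
gripper_force: 45.0
```

Request:
carry_out --claw '[4, 4, 4, 4, 4]' --delta_pos '[[0.05, 0, 0.01], [0.05, 0, 0], [0.05, 0, 0], [0.05, 0, 0], [0, 0, 0]]' --angular '[[0, 0, 0], [0, 0, 0], [0, 0, 0], [0, 0, 0], [0, 0, 0]]'

```text
clock: 20.5
position: [0.5931, 0.0548, 0.0363]
ee_rot: [-3.14, 0.093, 0.0]
force: [-0.1, 0.9, -8.4]
width: 0.476
gripper_force: 45.0
```

Request:
carry_out --claw '[4, 4, 4, 4, 4]' --delta_pos '[[0.05, 0, 0.03], [0.05, 0, 0], [0.05, 0, 0], [0.05, 0, 0], [0, 0, 0]]' --angular '[[0, 0, 0], [0, 0, 0], [0, 0, 0], [0, 0, 0], [0, 0, 0]]'

```text
clock: 21.0
position: [0.5952, 0.0547, 0.036]
ee_rot: [-3.14, 0.093, -0.0]
force: [-0.9, 1.5, -8.5]
width: 0.475
gripper_force: 45.0
```

Request:
carry_out --claw '[4, 4, 4, 4, 4]' --delta_pos '[[0.05, 0, 0.01], [0.05, 0, 0], [0.05, 0, 0], [0.05, 0, 0], [0, 0, 0]]' --angular '[[0, 0, 0], [0, 0, 0], [0, 0, 0], [0, 0, 0], [0, 0, 0]]'

```text
clock: 21.5
position: [0.5957, 0.0546, 0.0357]
ee_rot: [3.14, -0.093, -0.004]
force: [-6.5, 1.1, -3.4]
width: 0.477
gripper_force: 45.0
```

Request:
carry_out --claw '[4, 4, 4]' --delta_pos '[[0.03, 0, 0], [0.02, 0, 0], [0, 0, 0]]' --angular '[[0, 0, 0], [0, 0, 0], [0, 0, 0]]'

```text
clock: 21.8
position: [0.5957, 0.0546, 0.0358]
ee_rot: [3.14, -0.092, -0.005]
force: [-8.4, 1.1, -2.6]
width: 0.476
gripper_force: 45.0
```

Request:
carry_out --claw '[4, 4, 4, 4]' --delta_pos '[[0.02, 0, 0], [0, 0, 0], [0, 0, 0], [0, 0, 0]]' --angular '[[0, 0, 0], [0, 0, 0], [0, 0, 0], [0, 0, 0]]'

```text
clock: 22.2
position: [0.5957, 0.0545, 0.0357]
ee_rot: [3.14, -0.092, -0.006]
force: [-8.6, 1.5, -1.7]
width: 0.477
gripper_force: 45.0
```

Run:
```python
from h import *
np.set_printoptions(precision=4,suppress=True)
s=arm.observe();print(s['position'],s['force'],s['ft_torque'])
t=arm.get_image('top');d=arm.get_image('side');w=arm.get_image('wrist')
print(arm.observe()['force'])
a=cv2.resize(w['frame'][0:190,130:380,::-1],(400,304),interpolation=cv2.INTER_CUBIC)
b=cv2.resize(d['frame'][150:245,140:265,::-1],(400,304),interpolation=cv2.INTER_CUBIC)
cv2.imwrite('pics/w7.png',np.hstack([a,b]))
```

```text
[0.5957 0.0545 0.0357] [-8.5954  1.5386 -1.6558] [0.5573 2.2335 0.1425]
[-8.6947  0.9127 -1.1258]
```

View pics/w7.png

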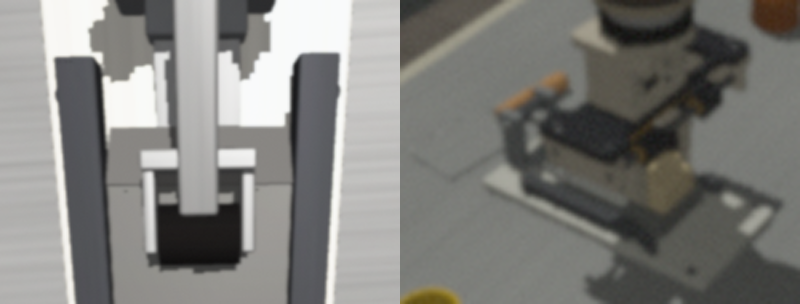

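The wrist half shows the roller (200,235) resting on the carrier's flat top, and the carrier lies straight between the rails. To tell stop from friction, I'll unload the bed pressure and see whether it creeps forward.

Request:
carry_out --claw '[4, 4, 4, 4]' --delta_pos '[[0, 0, -0.03], [0, 0, 0], [0, 0, 0], [0, 0, 0]]' --angular '[[0, 0, 0], [0, 0, 0], [0, 0, 0], [0, 0, 0]]'

```text
clock: 22.75
position: [0.5958, 0.0546, 0.0359]
ee_rot: [3.14, -0.092, -0.006]
force: [-8.8, 0.8, -4.5]
width: 0.474
gripper_force: 45.0
```

It holds firm at about 8.8 N with little bed load, so this is the stop. Now set it flat and release.

Request:
carry_out --claw '[4, 4, 6.4, 6.4, 6.4, 6.4, 6.4, 6.4]' --delta_pos '[[0, 0, 0.03], [0, 0, 0], [0, 0, 0], [0, 0, 0], [0, 0, 0], [0, 0, 0], [0, 0, 0], [0, 0, 0]]' --angular '[[0, 0, 0], [0, 0, 0], [0, 0, 0], [0, 0, 0], [0, 0, 0], [0, 0, 0], [0, 0, 0], [0, 0, 0]]'

```text
clock: 23.55
position: [0.598, 0.0544, 0.036]
ee_rot: [3.14, -0.093, 0.001]
force: [1.1, -0.1, -0.3]
width: 0.699
gripper_force: 0.0
```

Request:
carry_out --claw '[6.4, 6.4, 6.4, 6.4, 6.4, 6.4, 6.4, 6.4, 6.4]' --delta_pos '[[0, 0, -0.5], [0, 0, -1.5], [0, 0, -2], [0, 0, -3], [-1, 0, -3], [-2, 0, -3], [-2, 0, -2], [0, 0, 0], [0, 0, 0]]' --angular '[[0, 0, 0], [0, 0, 0], [0, 0, 0], [0, 0, 0], [0, 0, 0], [0, 0, 0], [0, 0, 0], [0, 0, 0], [0, 0, 0]]'

```text
clock: 24.45
position: [0.5483, 0.0574, 0.1872]
ee_rot: [-3.14, 0.093, -0.004]
force: [-0.2, 0.1, -0.5]
width: 0.696
gripper_force: 0.0
```

Run:
```python
from h import *
np.set_printoptions(precision=4,suppress=True)
s=arm.observe();print(s['clock'],s['position'],s['force'])
t=arm.get_image('top');d=arm.get_image('side');w=arm.get_image('wrist')
meas([t,d,w],['carrier','cast_grip','spare_cast'],conf=.3)
for p in(d,w):
  for l in('carrier','cast_grip'):
    for r in arm.place_of(l,p)[:2]: print(l,round(r['conf'],2),onz(p,r['centre'],.01 if l=='carrier' else .046))
a=cv2.resize(w['frame'][0:256,86:426,::-1],(400,300),interpolation=cv2.INTER_CUBIC)
b=cv2.resize(d['frame'][150:245,140:265,::-1],(400,300),interpolation=cv2.INTER_CUBIC)
cv2.imwrite('pics/w8.png',np.hstack([a,b]))
```

```text
24.45 [0.5483 0.0574 0.1872] [-0.1803  0.0728 -0.4633]
carrier 3 [0.6323 0.0546 0.0007] [0.0047 0.0042 0.0087]
cast_grip 3 [ 0.5403 -0.0822  0.0444] [0.0842 0.1398 0.0629]
spare_cast 2 [0.4595 0.259  0.0082] [0.0021 0.0021]
carrier 0.84 [0.6278 0.0669 0.01  ]
carrier 0.7 [ 0.4823 -0.1184  0.01  ]
cast_grip 0.91 [0.5942 0.0636 0.046 ]
cast_grip 0.67 [ 0.3952 -0.4219  0.046 ]
carrier 0.96 [0.6257 0.0487 0.01  ]
cast_grip 0.68 [ 0.496  -0.1472  0.046 ]
cast_grip 0.6 [0.5943 0.0533 0.046 ]
```

View pics/w8.png

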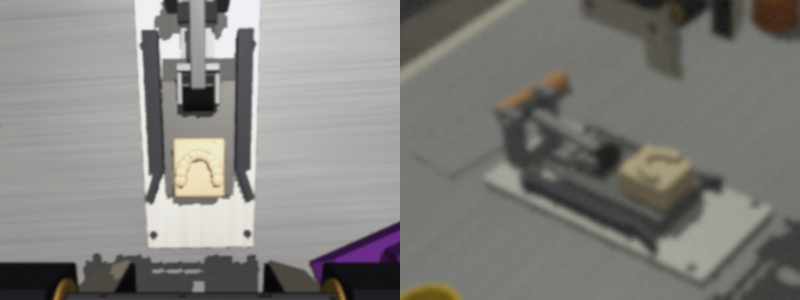

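The left half shows the carrier flat and straight between the rails, cast at (198,168) and roller at (198,95) on its top. The side view agrees, and the gripper is clear.

```bash
python3 -c "
from cell import arm
print(arm.sign_off())"
```

```text
the job is handed in; nothing more can be done
None
```

The carrier sits home against the back stop, pressed with about 8–9 N and released flat with the roller bearing on it; the pin's travel wasn't directly visible, the spare cast was left alone, and I handed the job in at about 24.6 s.

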